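Close and lock the label printer

ROBOT

A 6-joint arm with a two-finger parallel gripper is mounted at the origin on the work surface. World frame = base frame: x ahead of the robot, y to its left, z up, the work surface at z = 0. Lengths are in m, angles in rad, forces in N, time in s.
With the tool pointing down it reaches from about 0.35 to 0.975 m from the base axis. Payload 4.9 kg.
Tool frame: the origin (TCP) lies at the very end of the fingers, on their centre line; the grasp point (between the pads) lies behind it (manip.pinch_z is the y of the grasp point in the tool frame, in m); y points along the fingers, x is the direction in which the jaws open and shut, and the axes are right-handed (so a half turn about y gives the same grasp; the last joint's range is limited). The gripper opens to 85 mm and grips with 20 to 120 N. Pads are 22 mm wide; open, the fingers measure 114 mm over their backs; the gripper's body (76 mm by 85 mm) begins 54 mm behind the grasp point. The pads swing forward as they close: fully open they stand 13 mm farther back than shut.
Start: joints at [-1.25, 0.053, 1.613, -0, 1.476, -0.119], TCP at [0.266, -0.566, 0.231] pointing down, gripper open.
Joint ranges: [-3.01, 3.01], [-1.01, 2.22], [0.06, 2.58], [-1.02, 4.17], [0.09, 2.62], [-3.14, 3.14]. Speed limits (rad/s): [2.57, 2.57, 3.14, 3.14, 3.14, 3.14].

INTERFACE

Orientations are given as a unit quaternion [w, x, y, z].
In Python, from plant import manip gives the robot as it stands.
- The arm moves only by the tool drive_tool, never from a script. Its argument "motion" is a list of rows, each a list of 3 entries, a list of its own where there are three numbers: the shift along the tool's x, y, z in units of 25 mm (1.0 is 25 mm), then the turn, a rotation vector about the tool's x, y, z in units of 5 degrees (1.0 is 5 degrees), then the closure, from -1 (fully open) to 1 (shut). A call has 1 to 12 rows; each row shifts and turns the commanded pose from where the row before left it, along the tool's axes as they then stand; what a row does not reach is not made up. A row lasts 1/10 s, in which the tool goes at most 50 mm and 8.59 degrees, less where a joint would pass 70% of its speed; a pose out of reach is approached as far as the arm can. A call is refused whole if a number of a shift passes 1 or a number of a turn 1, either way. A call with a gripper value outside its range is refused whole. The fingers move at their own pace and stop on an object; the grip force is fixed at half the most. Time passes only in rows, so rows that do not move let the fingers close. It gives the time, the measured TCP pose, the force and the opening at its end, in the units of the state.
- manip.state(): the state, without advancing time (a new reading comes with each control period).
- manip.grab_frame(name): name is "scene" or "side" or "wrist"; returns a dict with "img" (420x560x3 uint8, blue, green, red), "range_z" (420x560 float32, m along the optical axis (not along the pixel's ray), 0 where there is no reading), "camera_matrix" (3x3 intrinsics, pixels), "world_from_camera" (4x4, takes a point from camera to world coordinates); the wrist camera has in their place "T_tool_cam" (4x4, takes a point from camera to tool coordinates, whose origin is the TCP and whose axes are the tool frame's). Camera axes: x right, y down, z forward; pixel columns grow to the right and rows downward; lengths in m; the calibration is good to about 2 mm. A picture is of the moment at which its call begins: read the wrist's pose just before it.
- manip.job_done(): hands the job in, once; it reports no verdict.
The state is a dict: "time": time; "joint_pos": joint angles; "joint_vel": joint speeds; "joint_efforts": joint torques, N m; "tool_pos": TCP position; "tool_rot": TCP orientation; "contact_force": force on the tool from outside, world axes, zero at the start; "ft_torque": the same for the moment, N m; "gripper_width": opening from 0.0 (shut) to 1.0 (fully open).
Only numpy, scipy, OpenCV 4.12 (cv2) and the standard library are available. Lean on these libraries where they do the work, as an engineer would, in place of code of your own. Each camera call takes 0.05 s, during which the arm holds its last target. There are 200 camera calls.

TASK

The label printer on the packing bench has just been reloaded and stands open. With the fingertips push its hinged cover down until it is fully shut, then flip the toggle lever beside the cover from the front over to the back, past its centre, so that it snaps into its locked position and stays there. Leave the label roll in its bay and do not lift or shift anything else on the bench.

Things in the scene. Friction and masses are not known exactly. Their poses are not given: they have to be found in the camera images.
- printer: Light grey desktop label printer, fixed to the bench; case 230 long (x) by 230 wide (y) by 130 high. Origin at the centre of its underside; its x axis points from its front to its back, y to its left, z up; its front faces roughly towards the robot. The left three quarters of its top are an open bay with a hinged cover, the right quarter (y -115 to -55) is a flat-topped column 130 high with the lever on top.
- cover (a joint): Opening angle of the cover in rad: 0 fully shut, about 0.55 to 1.05 at the start, 1.35 at most. The hinge runs along y at the back of the printer, so the front edge rises as it opens. The hinge is stiff (0.4 N m) and the cover (0.25 kg) stays wherever it is left; some 0.5 to 2 N at its front edge pushes it down.
- cover_hinge (a point): Point on the cover's upper face at its rear edge, mid-width, 18 mm above the hinge line as the cover lies shut. The hinge line is at printer (95, 30, 131) mm, along y.
- cover_edge (a point): Mid-width point of the cover's front (free) edge on its upper face. The cover is a dark grey flat plate, 200 from hinge to free edge, 158 wide, 18 thick; this point is 200 from cover_hinge. With the cover shut it lies at printer (-105, 30, 149) mm, that is, the upper face is then level at 149 mm over the bench.
- lever (a joint): Angle of the lever in rad: 0 (start) leaning 0.6 rad to the printer's front = unlocked, 0.6 upright = dead centre, 1.2 leaning 0.6 rad to the back = locked. An over-centre spring holds it against either stop with about 0.2 N m (3 N at the cross-bar); the push needed fades towards the centre, beyond which the lever snaps over by itself.
- lever_tip (a point): Centre of the lever's dark cross-bar handle: a 16 mm thick, 36 mm long bar along the printer's y on the end of a 10 mm steel arm. It is 75 mm from the pivot: at printer (-42, -85, 200) mm unlocked, (0, -85, 213) upright, (42, -85, 200) locked.
- lever_pivot (a point): Pivot of the lever, at printer (0, -85, 138) mm, just above the column's top; the pivot axis is along the printer's y.
- roll_center (a point): Centre of the loose white label roll, 80 diameter, 100 long along the printer's y, lying in the bay under the cover, its top at 110 over the bench, below the cover's underside. Stays where it is.
- tape: Loose roll of beige packing tape lying flat, 110 diameter, 50 high, origin at the centre of its underside. Bystander beside the printer.
- carton: Small loose cardboard carton, 100 by 75 by 60 high, origin at the centre of its underside. Bystander.
- scanner: Loose black and yellow hand scanner lying on its side, about 165 by 80 by 40 high, origin near its middle on the bench. Bystander.

How it is judged:
On the way, in this order (a step that is already met when the one before it is completed fails the run):
1. the cover is pushed fully shut while the lever is still unlocked (value of joint cover below 0.04 rad and value of joint lever below 0.3 rad), for 0.2 s.
2. the lever has snapped over to its locked position (value of joint lever above 1.12 rad), for 0.2 s.
At the end, for the whole second after the job is handed in: The cover is shut (within 0.04 rad, 8 mm at its front edge), the lever rests in its locked position (within 0.08 rad of its rear stop), and the label roll, tape, carton and scanner are within 20 mm of where they began (value of joint cover below 0.04 rad and value of joint lever above 1.12 rad and distance of each of roll_center, tape, carton, scanner from where it was at the start of the episode below 0.02 m); the robot touches nothing.
It fails at once if the lever is thrown while the cover is still open (value of joint lever above 0.6 rad and value of joint cover above 0.1 rad).
It fails at once if the cover is lifted farther open instead of pushed down (value of joint cover above 1.2 rad).
It fails at once if the label roll is lifted or shifted by more than 20 mm (distance of roll_center from where it was at the start of the episode above 0.02 m).
It fails at once if the tape, carton or scanner is lifted or shifted by more than 20 mm (distance of any of tape, carton, scanner from where it was at the start of the episode above 0.02 m).
It also fails if it takes over 43 s, if anything falls off the work surface, if the arm or the gripper's body presses on something with over 40 N, if the wrist force passes 120 N, or if a joint passes its speed limit or range.

## Working session

There is one attempt and no reset: what is moved stays moved. The work goes in short steps, Python scripts to look and compute and a tool call to move; the robot and the scene stay as the last step left them, time stands still between calls to the robot, and variables do not carry over. Pictures are saved under pics/ and viewed, about 8 in all and at most 12, crops included, and the job is handed in when it is done.

Besides the shell and the picture viewer there is one more tool, called as name(argument=value, ...), one argument or row to a line, values as JSON. drive_tool: Moves the arm, as the interface text tells. Its arguments: {"type":"object","properties":{"motion":{"type":"array","items":{"type":"array"}}},"required":["motion"]}

```bash
mkdir -p pics; cat > h.py <<'E'
import numpy as np,cv2
from plant import manip
def grab(n):
    f=manip.grab_frame(n); return f
def cloud(f):
    K=f["camera_matrix"];Z=f["range_z"];v,u=np.indices(Z.shape)
    P=np.stack([(u-K[0,2])/K[0,0]*Z,(v-K[1,2])/K[1,1]*Z,Z],-1)
    T=f["world_from_camera"];return P@T[:3,:3].T+T[:3,3]
E
python3 - <<'E'
from h import *
s=manip.state();print(s["tool_pos"],s["tool_rot"],s["time"],s["gripper_width"],manip.pinch_z)
for n in("scene","side"):
    f=grab(n);cv2.imwrite(f"pics/{n}0.png",f["img"]);np.savez(f"{n}0.npz",P=cloud(f),**f)
    print(n,f["world_from_camera"].round(3).tolist(),f["camera_matrix"].round(1).tolist())
E
```

```text
[ 0.2659178  -0.56491834  0.23004419] [ 0.59749862 -0.59655589  0.3794551  -0.37832564] 0.0 1.0007773778438185 -0.0187
scene [[-0.745, 0.503, -0.438, 0.923], [0.666, 0.552, -0.501, 0.514], [-0.011, -0.666, -0.746, 0.841], [0.0, 0.0, 0.0, 1.0]] [[464.8, 0.0, 279.6], [0.0, 464.8, 204.3], [0.0, 0.0, 1.0]]
side [[-0.844, 0.393, -0.366, 0.883], [0.537, 0.624, -0.567, 0.614], [0.006, -0.675, -0.738, 0.857], [0.0, 0.0, 0.0, 1.0]] [[446.6, 0.0, 276.2], [0.0, 446.6, 211.9], [0.0, 0.0, 1.0]]
```

View pics/scene0.png

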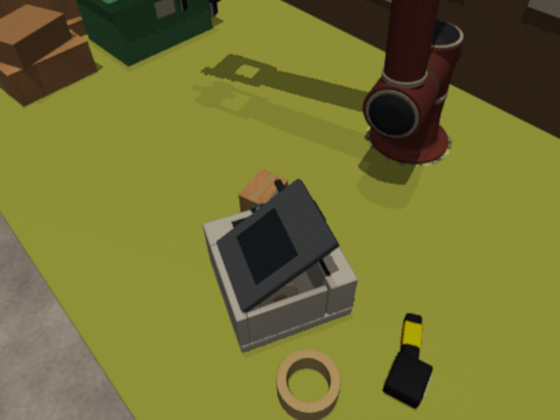

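View pics/side0.png

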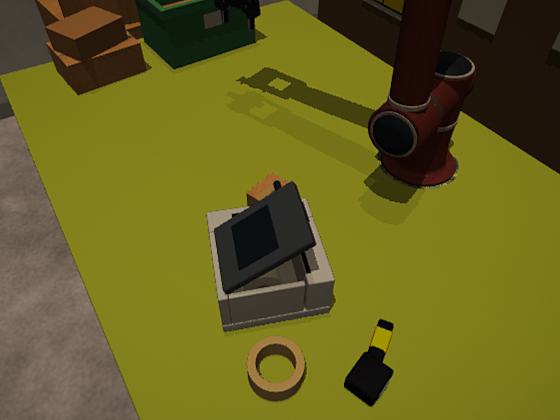

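The views show the printer mid-image with its cover open. The front edge faces the robot, cover corners in the scene image are about (298,184), (337,240), (250,305), (218,240). The lever bar peeks out behind at (281,187), with the carton beyond it, and the tape and scanner are on the printer's left.

```bash
python3 - <<'E'
from h import *
for n,c in(("scene",(270,240)),("side",(260,235))):
    d=np.load(n+"0.npz");P=d["P"];img=d["img"]
    m=((img.max(2)<75)&(P[...,2]>.125)&(d["range_z"]>0)&(np.hypot(P[...,0]-P[c[1],c[0],0],P[...,1]-P[c[1],c[0],1])<.25)).astype(np.uint8)
    # plane from seed, robust refinement
    v,u=np.indices(m.shape);seed=(abs(u-c[0])<12)&(abs(v-c[1])<12)
    Q=P[seed];
    for _ in range(4):
        o=Q.mean(0);nrm=np.linalg.svd(Q-o,full_matrices=False)[2][2];nrm*=np.sign(nrm[2])
        on=(abs((P-o)@nrm)<.005)&(m>0);_,l=cv2.connectedComponents(on.astype(np.uint8));on=l==l[c[1],c[0]]
        Q=P[on]
    h=np.cross([0,0,1],nrm);h/=np.linalg.norm(h)  # along hinge
    up=np.cross(h,nrm);up*=np.sign(up[2])
    ab=np.stack([(Q-o)@h,(Q-o)@up],1).astype(np.float32)
    r=cv2.minAreaRect(ab);print(n,len(Q),"nrm",nrm.round(3),"tilt",np.arccos(nrm[2]).round(3),"yawN",np.degrees(np.arctan2(-up[1],-up[0])).round(1),"rect",r)
    for b in cv2.boxPoints(r): print((o+b[0]*h+b[1]*up).round(4))
    # top of case z~.13 light pixels
    lt=(img.min(2)>60)&(abs(P[...,2]-.13)<.006)&(np.hypot(*(P[...,:2]-o[:2]).transpose(2,0,1))<.25)
    R=P[lt];rr=cv2.minAreaRect(R[:,:2].astype(np.float32));print("case",lt.sum(),rr)
    # high non-cover points: lever
    lv=(P[...,2]>.15)&(P[...,2]<.24)&~cv2.dilate(on.astype(np.uint8),np.ones((3,3))).astype(bool)&(np.hypot(*(P[...,:2]-o[:2]).transpose(2,0,1))<.22)
    lv&=abs((P-o)@nrm)>.02
    print("lever",lv.sum(),np.median(P[lv],0) if lv.any() else "", np.argwhere(lv).min(0) if lv.any() else"",np.argwhere(lv).max(0) if lv.any() else "")
    Y=(P[...,2]>.03)&(P[...,2]<.07)&(P[...,0]<1.1)
    for nm,(uu,vv) in {"scene":{"carton":(262,190),"tape":(308,358),"scan":(408,380)},"side":{"carton":(268,185),"tape":(276,345),"scan":(370,380)}}[n].items(): print(nm,P[vv,uu].round(3))
E
```

```text
scene 8179 nrm [ 0.512 -0.195  0.837] tilt 0.579 yawN -20.8 rect ((-0.006345994770526886, -0.003273911774158478), (0.16006150841712952, 0.19778458774089813), 0.07111456990242004)
[0.5109 0.0912 0.255 ]
[0.6657 0.0325 0.1468]
[0.7225 0.1822 0.1469]
[0.5677 0.2408 0.2552]
case 2749 ((0.5874637961387634, 0.11611682176589966), (0.23229217529296875, 0.2293858677148819), 69.11261749267578)
lever 96 [0.518818   0.04703933 0.20468092] [179 272] [195 284]
carton [ 0.466 -0.071  0.06 ]
tape [0.662 0.285 0.044]
scan [0.559 0.427 0.038]
side 6087 nrm [ 0.514 -0.19   0.836] tilt 0.58 yawN -20.3 rect ((-0.008212149143218994, -0.00462958961725235), (0.1997780203819275, 0.15921667218208313), 89.5835189819336)
[0.6659 0.0331 0.1459]
[0.7221 0.1821 0.1453]
[0.5659 0.2414 0.2548]
[0.5097 0.0925 0.2554]
case 2304 ((0.5863646864891052, 0.11730152368545532), (0.23077057301998138, 0.2288912683725357), 69.24042510986328)
lever 51 [0.51568744 0.04504079 0.20535827] [180 273] [189 281]
carton [ 0.454 -0.09   0.058]
tape [0.667 0.282 0.041]
scan [0.555 0.432 0.036]
```

```bash
cat >> h.py <<'E'
from scipy.spatial.transform import Rotation as Ro
A=np.radians(-20.6);C=np.array([.587,.1167,0]);Rp=Ro.from_euler("z",A).as_matrix()
def W(x,y,z): return Rp@(np.array([x,y,z])/1000)+C
def to(*p):
    s=manip.state();R=Ro.from_quat(np.roll(s["tool_rot"],-1)).as_matrix()
    print("t",s["time"],"tcp printer mm",((s["tool_pos"]-C)@Rp*1000).round(1),"units tool xyz",((W(*p)-s["tool_pos"])@R/.025).round(2),"F",np.round(s["contact_force"],1))
    return R
E
python3 - <<'E'
from h import *
R=to(-40,30,330);print(R.round(3));print("in printer",(Rp.T@R).round(2), W(-40,30,330))
E
```

```text
t 0.1 tcp printer mm [ -60.7 -751.1  230.2] units tool xyz [-21.19  -3.95  22.98] F [ 0.3  0.1 -0.5]
[[ 0.426 -0.001  0.905]
 [-0.905  0.002  0.426]
 [-0.002 -1.     0.   ]]
in printer [[ 0.72 -0.    0.7 ]
 [-0.7   0.    0.72]
 [-0.   -1.    0.  ]] [0.56011287 0.15885545 0.33      ]
```

drive_tool(
  motion=[
    [[-0.8, -0.4, 0.85], [0, 0, 0], 1],
    [[-0.8, -0.4, 0.85], [0, 0, 0], 1],
    [[-0.8, -0.4, 0.85], [0, 0, 0], 1],
    [[-0.8, -0.4, 0.85], [0, 0, 0], 1],
    [[-0.8, -0.4, 0.85], [0, 0, 0], 1],
    [[-0.8, -0.4, 0.85], [0, 0, 0], 1],
    [[-0.8, -0.4, 0.85], [0, 0, 0], 1],
    [[-0.8, -0.4, 0.85], [0, 0, 0], 1],
    [[-0.8, -0.4, 0.85], [0, 0, 0], 1],
    [[-0.8, -0.4, 0.85], [0, 0, 0], 1],
    [[-0.8, 0, 0.85], [0, 0, 0], 1],
    [[-0.8, 0, 0.85], [0, 0, 0], 1],
  ],
)

```text
time: 1.3
tool_pos: [0.3949, -0.2386, 0.3314]
tool_rot: [0.597, -0.597, 0.379, -0.379]
contact_force: [0.2, -0.5, 0.5]
gripper_width: -0.002
```

drive_tool(
  motion=[
    [[-0.8, 0, 0.85], [0, 0, 0], 1],
    [[-0.8, 0, 0.85], [0, 0, 0], 1],
    [[-0.8, 0, 0.85], [0, 0, 0], 1],
    [[-0.8, 0, 0.85], [0, 0, 0], 1],
    [[-0.8, 0, 0.85], [0, 0, 0], 1],
    [[-0.8, 0, 0.85], [0, 0, 0], 1],
    [[-0.8, 0, 0.85], [0, 0, 0], 1],
    [[-0.8, 0, 0.85], [0, 0, 0], 1],
    [[-0.8, 0, 0.85], [0, 0, 0], 1],
    [[-0.8, 0, 0.85], [0, 0, 0], 1],
    [[-0.8, 0, 0.85], [0, 0, 0], 1],
    [[-0.8, 0, 0.85], [0, 0, 0], 1],
  ],
)

```text
time: 2.5
tool_pos: [0.5232, 0.0872, 0.3307]
tool_rot: [-0.597, 0.597, -0.379, 0.379]
contact_force: [0.1, -0.2, 0.3]
gripper_width: -0.001
```

drive_tool(
  motion=[
    [[0, 0, 0], [0, -1, 0], 1],
    [[0, 0, 0], [0, -1, 0], 1],
    [[0, 0, 0], [0, -1, 0], 1],
    [[0, 0, 0], [0, -1, 0], 1],
    [[0, 0, 0], [0, -1, 0], 1],
    [[0, 0, 0], [0, -1, 0], 1],
    [[0, 0, 0], [0, -1, 0], 1],
    [[0, 0, 0], [0, -1, 0], 1],
    [[0, 0, 0], [0, -0.8, 0], 1],
    [[0, 0, 0], [0, 0, 0], 1],
  ],
)

```text
time: 3.5
tool_pos: [0.523, 0.086, 0.3307]
tool_rot: [-0.695, 0.696, -0.128, 0.127]
contact_force: [-0.1, -1.1, -0.2]
gripper_width: -0.001
```

```bash
python3 - <<'E'
from h import *
R=to(-40,30,270);print("in printer",(Rp.T@R).round(3));s=manip.state();print(s["joint_pos"],s["gripper_width"])
f=grab("scene");cv2.imwrite("pics/scene1.png",f["img"])
E
```

```text
t 3.5 tcp printer mm [-49.1 -51.3 330.7] units tool xyz [0.36 2.43 3.25] F [-0.1 -1.1 -0.2]
in printer [[ 1.    -0.001  0.004]
 [-0.004 -0.     1.   ]
 [-0.001 -1.    -0.   ]]
[ 2.24338608e-02 -2.14419146e-01  1.70156759e+00  9.32626504e-06
  1.65541433e+00  3.85654998e-01] -0.000852487235871082
```

drive_tool(
  motion=[
    [[0.1, 0, 0.8], [0, 0, 0], 1],
    [[0.1, 0, 0.8], [0, 0, 0], 1],
    [[0.1, 0, 0.8], [0, 0, 0], 1],
    [[0.05, 0, 0.85], [0, 0, 0], 1],
    [[0, 0.7, 0], [0, 0, 0], 1],
    [[0, 0.7, 0], [0, 0, 0], 1],
    [[0, 0.7, 0], [0, 0, 0], 1],
    [[0, 0.5, 0], [0, 0, 0], 1],
    [[0, 0.4, 0], [0, 0, 0], 1],
    [[0, 0.4, 0], [0, 0, 0], 1],
    [[0, 0.4, 0], [0, 0, 0], 1],
    [[0, 0.4, 0], [0, 0, 0], 1],
  ],
)

```text
time: 4.75
tool_pos: [0.5607, 0.1588, 0.2265]
tool_rot: [0.696, -0.695, 0.127, -0.128]
contact_force: [-0.4, 0.3, 1.8]
gripper_width: 0.001
```

```bash
python3 - <<'E'
from h import *
to(-40,30,149)
f=grab("scene");cv2.imwrite("pics/scene2.png",f["img"])
E
```

```text
t 4.75 tcp printer mm [-39.4  30.1 226.5] units tool xyz [-0.03  3.1  -0.01] F [-0.4  0.3  1.8]
```

View pics/scene2.png

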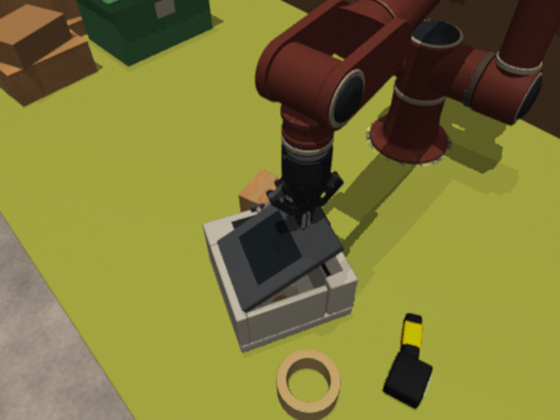

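The fingertips touch the cover near its front edge at about (305,220), and it is moving down. I'll keep pushing.

drive_tool(
  motion=[
    [[0, 0.4, 0], [0, 0, 0], 1],
    [[0, 0.4, 0], [0, 0, 0], 1],
    [[0, 0.4, 0], [0, 0, 0], 1],
    [[0, 0.4, 0], [0, 0, 0], 1],
    [[0, 0.4, 0], [0, 0, 0], 1],
    [[0, 0.4, 0], [0, 0, 0], 1],
    [[0, 0.3, 0], [0, 0, 0], 1],
    [[0, 0.2, 0], [0, 0, 0], 1],
    [[0, 0.1, 0], [0, 0, 0], 1],
    [[0, 0, 0], [0, 0, 0], 1],
  ],
)

```text
time: 5.8
tool_pos: [0.5602, 0.1587, 0.1509]
tool_rot: [-0.695, 0.696, -0.128, 0.128]
contact_force: [-0.4, -0.3, -0.6]
gripper_width: 0.002
```

drive_tool(
  motion=[
    [[0, 0.08, 0], [0, 0, 0], 1],
    [[0, 0.06, 0], [0, 0, 0], 1],
    [[0, 0, 0], [0, 0, 0], 1],
    [[0, 0, 0], [0, 0, 0], 1],
    [[0, 0, 0], [0, 0, 0], 1],
  ],
)

```text
time: 6.3
tool_pos: [0.5606, 0.1588, 0.149]
tool_rot: [0.696, -0.695, 0.127, -0.128]
contact_force: [-2.3, -0.6, 5.2]
gripper_width: 0.001
```

```bash
python3 - <<'E'
from h import *
to(-110,-85,187)
f=grab("scene");cv2.imwrite("pics/scene3.png",f["img"]);P=cloud(f)
m=(f["img"].max(2)<75)&(abs(P[...,2]-.15)<.02)&(f["range_z"]>0);Q=(P[m]-C)@Rp*1000
Q=Q[(Q[:,0]>-100)&(Q[:,0]<90)&(Q[:,1]>50)&(Q[:,1]<105)];print(len(Q),np.polyfit(Q[:,0],Q[:,2],1),Q[:,2].min(),Q[:,2].max())
E
```

```text
t 6.3 tcp printer mm [-39.5  30.2 149. ] units tool xyz [-2.8  -1.53 -4.62] F [-2.3 -0.6  5.2]
2750 [2.62362210e-03 1.48273896e+02] 143.56859977429392 152.83935321442556
```

View pics/scene3.png

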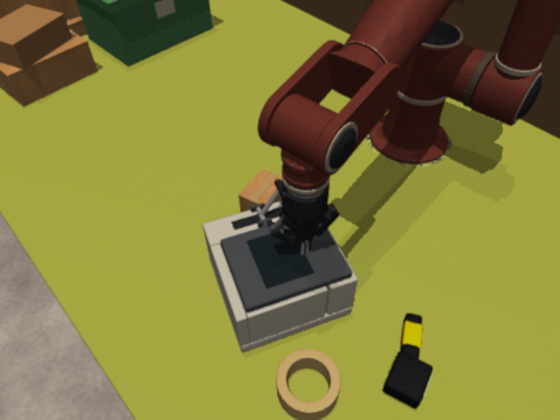

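The cover lies flat on the case (slope 0.003, height about 148 mm). Next: rise and go round to the front of the lever.

drive_tool(
  motion=[
    [[0, -0.8, 0], [0, 0, 0], 1],
    [[0, -1, 0], [0, 0, 0], 1],
    [[0, -1, 0], [0, 0, 0], 1],
    [[0, -1, 0], [0, 0, 0], 1],
    [[0, -0.7, 0], [0, 0, 0], 1],
    [[-0.8, 0, -0.9], [0, 0, 0], 1],
    [[-0.8, 0, -0.9], [0, 0, 0], 1],
    [[-0.8, 0, -0.9], [0, 0, 0], 1],
    [[-0.6, 0, -0.9], [0, 0, 0], 1],
    [[0, 0, -0.9], [0, 0, 0], 1],
    [[0, 0, 0], [0, 0, 0], 1],
  ],
)

```text
time: 7.45
tool_pos: [0.4494, 0.079, 0.2601]
tool_rot: [-0.695, 0.695, -0.128, 0.129]
contact_force: [-0.8, -0.0, -0.0]
gripper_width: 0.002
```

```bash
python3 - <<'E'
from h import *
to(-110,-85,187)
for n in("scene","side"):
    f=grab(n);P=(cloud(f)-C)@Rp*1000
    m=(P[...,2]>185)&(P[...,2]<225)&(abs(P[...,0]+42)<45)&(abs(P[...,1]+85)<40)
    Q=P[m];print(n,len(Q),Q.min(0),Q.max(0),np.median(Q,0))
    m=(f["img"].max(2)<75)&(abs(P[...,2]-150)<20);Q=P[m];Q=Q[(Q[:,0]>-100)&(Q[:,0]<90)&(Q[:,1]>-40)&(Q[:,1]<105)];print("cover",np.polyfit(Q[:,0],Q[:,2],1))
    cv2.imwrite(f"pics/{n}4.png",f["img"])
E
```

```text
t 7.45 tcp printer mm [-115.5  -83.7  260.1] units tool xyz [ 0.22  2.92 -0.05] F [-0.8 -0.  -0. ]
scene 164 [ -49.8081809  -103.90235995  185.40028475] [-28.18816545 -66.40944526 208.50460511] [-39.53336603 -81.9525309  203.81635931]
cover [2.05668872e-03 1.48319084e+02]
side 131 [ -51.42936647 -103.65128591  185.33463433] [-29.63370896 -65.92875377 208.41527332] [-41.83474112 -81.53472653 203.54701268]
cover [-5.29146220e-05  1.48286948e+02]
```

View pics/scene4.png

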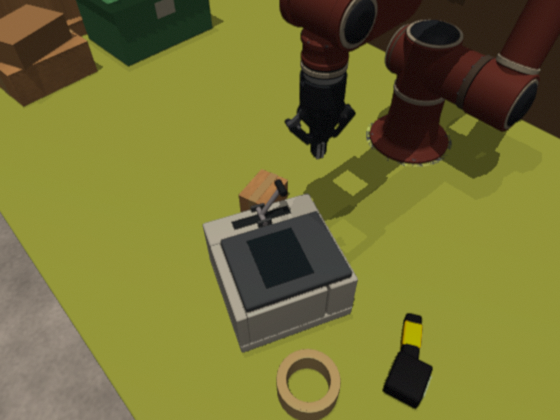

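The cover stays shut, and the lever's bar is seen at (281,188), still leaning to the front. Now I'll lower the fingers and push it.

drive_tool(
  motion=[
    [[0, 0.8, 0], [0, 0, 0], 1],
    [[0, 0.8, 0], [0, 0, 0], 1],
    [[0, 0.8, 0], [0, 0, 0], 1],
    [[0, 0.5, 0], [0, 0, 0], 1],
    [[0.6, 0, 0], [0, 0, 0], 1],
    [[0.6, 0, 0], [0, 0, 0], 1],
    [[0.4, 0, 0], [0, 0, 0], 1],
    [[0.4, 0, 0], [0, 0, 0], 1],
    [[0.4, 0, 0], [0, 0, 0], 1],
    [[0.4, 0, 0], [0, 0, 0], 1],
    [[0.4, 0, 0], [0, 0, 0], 1],
    [[0, 0, 0], [0, 0, 0], 1],
  ],
)

```text
time: 8.75
tool_pos: [0.526, 0.0516, 0.1878]
tool_rot: [0.696, -0.695, 0.128, -0.128]
contact_force: [-1.2, 1.0, 1.0]
gripper_width: 0.001
```

drive_tool(
  motion=[
    [[0.4, 0, 0], [0, 0, 0], 1],
    [[0.4, 0, 0], [0, 0, 0], 1],
    [[0.4, 0, 0], [0, 0, 0], 1],
    [[0.3, 0, 0], [0, 0, 0], 1],
    [[0, 0, 0], [0, 0, 0], 1],
    [[0, 0, 0], [0, 0, 0], 1],
  ],
)

```text
time: 9.35
tool_pos: [0.5601, 0.0384, 0.1876]
tool_rot: [-0.695, 0.695, -0.128, 0.128]
contact_force: [-0.2, 0.5, 0.2]
gripper_width: 0.001
```

```bash
python3 - <<'E'
from h import *
to(-110,-85,187)
f=grab("scene");P=(cloud(f)-C)@Rp*1000
cv2.imwrite("pics/scene5.png",cv2.resize(f["img"][120:300,180:420],None,fx=3,fy=3))
E
```

```text
t 9.35 tcp printer mm [  2.3 -82.7 187.6] units tool xyz [-4.49  0.03 -0.11] F [-0.2  0.5  0.2]
```

View pics/scene5.png

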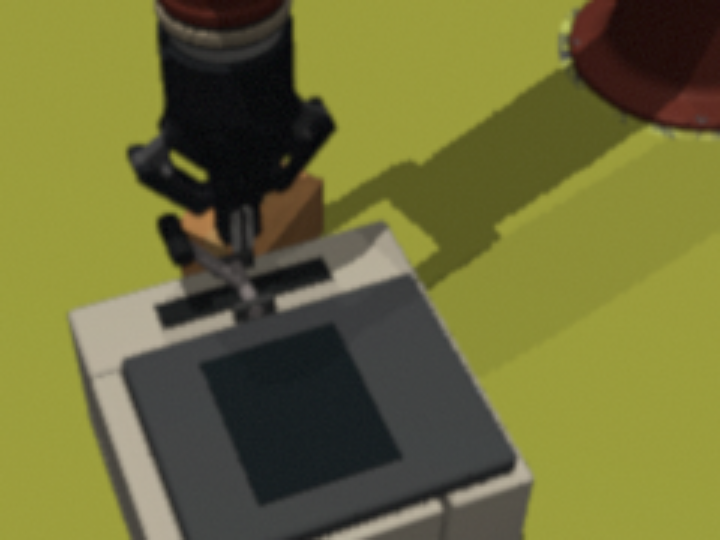

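The lever has snapped over to the back: in the crop its bar is at (175,240), clear of the fingers. I'll back off, rise and check.

drive_tool(
  motion=[
    [[-0.8, 0, 0], [0, 0, 0], 1],
    [[-1, 0, 0], [0, 0, 0], 1],
    [[-1, 0, 0], [0, 0, 0], 1],
    [[-1, 0, 0], [0, 0, 0], 1],
    [[-0.8, 0, 0], [0, 0, 0], 1],
    [[0, -1, 0], [0, 0, 0], 1],
    [[0, -1, 0], [0, 0, 0], 1],
    [[0, -1, 0], [0, 0, 0], 1],
    [[0, -1, 0], [0, 0, 0], 1],
    [[0, 0, 0], [0, 0, 0], 1],
    [[0, 0, 0], [0, 0, 0], 1],
  ],
)

```text
time: 10.5
tool_pos: [0.4524, 0.0795, 0.288]
tool_rot: [0.696, -0.695, 0.127, -0.128]
contact_force: [-0.5, 0.1, -0.3]
gripper_width: -0.002
```

```bash
python3 - <<'E'
from h import *
to(-110,-85,187)
for n in("scene","side"):
    f=grab(n);Pw=cloud(f);P=(Pw-C)@Rp*1000
    m=(P[...,2]>185)&(P[...,2]<225)&(abs(P[...,0])<80)&(abs(P[...,1]+85)<40)
    Q=P[m];print(n,len(Q),Q.min(0),Q.max(0),np.median(Q,0))
    m=(f["img"].max(2)<75)&(abs(P[...,2]-150)<20);Q=P[m];Q=Q[(Q[:,0]>-100)&(Q[:,0]<90)&(Q[:,1]>-40)&(Q[:,1]<105)];print("cover",np.polyfit(Q[:,0],Q[:,2],1))
    # bystander change vs start
    d=np.load(n+"0.npz");df=cv2.absdiff(f["img"],d["img"]).max(2)
    for nm,(u,v) in {"scene":{"carton":(258,195),"tape":(308,383),"scan":(408,362)},"side":{"carton":(262,190),"tape":(276,367),"scan":(372,362)}}[n].items():
        r=40 if nm!="carton" else 10;print(nm,(df[v-r:v+r,u-r:u+r]>40).mean().round(3))
    cv2.imwrite(f"pics/{n}6.png",f["img"])
E
```

```text
t 10.5 tcp printer mm [-112.9  -82.2  288. ] units tool xyz [ 0.11  4.04 -0.11] F [-0.5  0.1 -0.3]
scene 161 [  27.05925406 -103.87754703  185.20912731] [ 49.98356122 -66.63987268 208.88469886] [ 42.71405904 -81.38730835 204.41196232]
cover [1.60604443e-03 1.48328334e+02]
carton 0.025
tape 0.0
scan 0.0
side 128 [  25.5653884  -103.15040089  185.09327731] [ 48.80351981 -66.44372213 207.92844109] [ 40.92722231 -80.94870265 203.91472991]
cover [2.61974291e-04 1.48302803e+02]
carton 0.108
tape 0.0
scan 0.0
```

View pics/scene6.png

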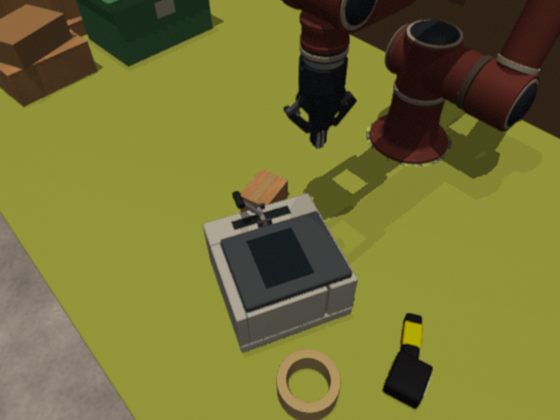

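The cover is flat. The lever bar is at printer x ≈ +42, z ≈ 200, at the rear at pixel (238,198). The carton, tape and scanner are where they were, and the arm is clear.

```bash
python3 -c "
from plant import manip
print(manip.job_done())"
```

```text
the job is handed in; nothing more can be done
None
```

I pushed the cover shut with the closed fingertips, then flipped the lever from front to back until it snapped over. I then backed the arm clear and handed the job in at about 10.6 s of the 43 s allowed.

- **Cover:** both cameras show it level at about 148 mm, with a slope below 0.002 rad (limit 0.04).
- **Lever:** the bar's centre is at about printer x +42 mm, which is the locked position, and it stayed there after the arm withdrew.
- **Tape and scanner:** no image change from the start in either camera.
- **Carton:** 3% (scene) and 11% (side) of the pixels compared there changed. I put this down to the lever and shadows crossing that patch, because the carton looks unmoved and the arm never went near it.
- **Label roll:** it is hidden under the shut cover, so I could not check it directly. The cover closed fully with no resistance on the way down.
- **Forces:** the highest reading I saw was about 5.7 N, when pressing the cover home. The arm touched nothing at the end.

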